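Prop and hold the extractor's fan panel

ROBOT

A 6-joint arm with a two-finger parallel gripper is mounted at the origin on the work surface. World frame = base frame: x ahead of the robot, y to its left, z up, the work surface at z = 0. Lengths are in mm, angles in rad, forces in N, time in s.
With the tool pointing down it reaches from about 150 to 775 mm from the base axis. Payload 6.1 kg.
Tool frame: the origin (TCP) lies midway between the tips of the shut fingers; the grasp point (between the pads) lies 19 mm behind it (hold_point_z is the z of the grasp point in the tool frame, in mm); z points along the fingers, y is the line along which they close (so a half turn about z gives the same grasp; the last joint's range is limited). The gripper opens to 85 mm and grips with 20 to 120 N. Pads are 22 mm wide; open, the fingers measure 114 mm over their backs; the gripper's body (76 mm by 85 mm) begins 54 mm behind the grasp point. The pads swing forward as they close: fully open they stand 13 mm farther back than shut.
Start: joints at [-1.209, 0.126, -0.04, 1.405, 0, 1.571], TCP at [185.821, -490.998, 231.295] pointing down, gripper open.
Joint ranges: [-2.72, 2.72], [-0.95, 1.95], [-1.27, 1.35], [-1.78, 2.02], [-1.46, 1.47], [-3.14, 3.14]. Speed limits (rad/s): [2.39, 2.39, 3.01, 3.14, 3.14, 3.14].

INTERFACE

Orientations are given as a 3x3 rotation matrix whose columns are the frame's x, y, z axes.
In Python, from station import * gives the robot as it stands.
- The arm moves only by the tool play_rows, never from a script. Its argument "rows" is a list of rows, each an object with "hand": the opening, from -1 (shut) to 1 (fully open); "translation": the shift along the tool's x, y, z in cm, a list of three; "delta_rot": the turn, a rotation vector about the tool's x, y, z in rad, a list of three. A call has 1 to 10 rows; each row is the pose to reach, as a shift and turn from the pose commanded when the call began, along the tool's axes at that moment; what a row does not reach only later rows make up. A row lasts 1/8 s, in which the tool goes at most 62.5 mm and 10.7 degrees, less where a joint would pass 70% of its speed; a pose out of reach is approached as far as the arm can. A call with a gripper value outside its range is refused whole. The fingers move at their own pace and stop on an object; "newtons" is the grip in N (left out, the last holds). Time passes only in rows, so rows that repeat a pose let the fingers close. It gives the time, the measured TCP pose, the force, the opening and the grip force at its end, in the units of the state.
- get_state(): the state, without advancing time (a new reading comes with each control period).
- capture(name): name is "scene" or "top" or "wrist"; returns the picture (384x512x3 uint8, blue, green, red); there is no depth.
- get_calibration(name): a dict with "camera_matrix" (3x3 intrinsics, pixels), "origin" and "orientation" of the camera in the world; the wrist camera has in their place "mount" (4x4, takes a point from camera to tool coordinates, whose origin is the TCP and whose axes are the flange's). Camera axes: x right, y down, z forward; pixel columns grow to the right and rows downward; lengths in mm; the calibration is good to about 2 mm. A picture is of the moment at which its call begins: read the wrist's pose just before it. get_calibration takes no time and is no camera call.
- close_job(): hands the job in; it is judged then, once.
The state is a dict: "t": time; "qpos": joint angles; "qvel": joint speeds; "joint_torque": joint torques, N m; "position": TCP position; "orientation": TCP orientation; "contact_force": force on the tool from outside, world axes, zero at the start; "torque": the same for the moment, N m; "finger_gap": finger opening in mm; "grip_force": force on a finger pad.
Only numpy, scipy, OpenCV 4.12 (cv2) and the standard library are available. Lean on these libraries where they do the work, as an engineer would, in place of code of your own. Each camera call takes 0.05 s, during which the arm holds its last target. There are 200 camera calls.

TASK

Get the extractor's fan panel ready for service: first turn the black lock knob on its stand clockwise until it clicks over, then flip the yellow prop leg over its centre so that it snaps all the way down, and only then raise the leaning panel by its blue top rail until it stands upright on the leg. The panel falls back by itself, so finish while still holding the rail, panel upright and steady; leave the other things on the bench where they are.

Things in the scene. Friction and masses are not known exactly. Their poses are not given: they have to be found in the camera images.
- stand: Fixed aluminium stand plate 300 (its x) x 270 x 12 mm, centred at x +10, y -20 mm; origin on the bench under the panel's hinge line, z up. Its x runs along the panel, its +y is the side to which the panel leans; yaw up to 0.4 rad either way. The hinge axis is parallel to x, 60 mm above the bench. A rest post 110 mm high is at y +92 mm.
- knob (a joint): Lock knob, rad: 0 locked, 1.2 fully released (end stops); grows clockwise seen from above; starts at 0 to 0.2. At 0.6 a spring plunger rides over a bump: from 0.3 on it resists with up to 0.06 N m, past 0.65 it clicks on to about 0.85 and stays. Locked, its red arm lies under the panel's red tab and stops the panel rising past about 0.17 rad.
- knob_grip (a point): Centre of the knob's black bar grip, on the vertical knob axis at stand x 0, y -90 mm, 79 mm above the bench. Bar 46 long, 14 wide, 30 mm high; at joint value 0 it lies along the stand's x. Under it a disc 42 mm across with the red arm (48 mm long, top 63 mm above the bench). The plunger's block is 44 mm from the axis on the -y side, 24 mm wide, top 62 mm above the bench.
- leg (a joint): Yellow prop leg, rad: 0 stowed (pointing up, 8 degrees to the stand's +y from the panel's own upright), 2.58 fully down on the -y side (end stops). Turns freely about an axis parallel to the stand's x, over the top to -y. Its heavy foot drops it to either end: with the panel leaning the dead centre (leg vertical) is at about 0.46; past it the leg falls all the way down alone. Pushed at the tip, follow its arc.
- leg_tip (a point): Centre of the 18 mm rubber foot ball at the leg's free end, 124 mm from leg_hub. The leg is a round bar 14 mm thick; it swings in a plane at stand x +135 mm, 45 mm clear of the panel's end.
- leg_hub (a point): Pivot of the leg, on a stub at the panel's end: stand x +135 mm, 55 mm from the panel's hinge line up the panel (y 0, 115 mm above the bench when upright). It leans with the panel.
- panel (a joint): Lean, rad: 0 upright, 0.32 resting back to the stand's +y (as at the start). With the leg down, its foot meets the stand plate at about 0 and a 6 mm lip stops it at -0.03. White louvred panel 180 mm long (stand x), 24 thick, 155 high from the hinge line; about 1 kg with a fan motor on its +y side, so it falls back by itself; holding it upright takes 1 to 2 N at the rail.
- rail: The blue top rail of the panel, a round sleeve 22 mm thick, 140 mm long along the stand's x, that turns easily on its own axis (so a grasp need not tilt with the panel); origin at its middle.
- rail_mid (a point): Middle of the rail, 195 mm from the hinge line up the panel, 40 mm above the panel's top edge. Posts hold it 74 mm either side of the middle; free space under the bar between them.
- tin_blue: Blue solvent tin, 65 x 105 x 180 mm, bystander; origin under its centre.
- tin_red: Red solvent tin, same size, bystander.
- collar_a: Galvanised duct collar, upright open tube 100 mm across, 130 mm high, bystander; origin under its centre.
- collar_b: Second duct collar, same size, bystander.
- glove_box: White glove box, 125 x 240 x 75 mm, bystander; origin under its centre.
- sealant: Orange sealant bottle, 40 mm across, 130 mm high, on the red mat, bystander.
- fitting: Brass fitting, 26 mm across, 45 mm high, on the red mat, bystander.

How it is judged:
By the outcome, as a careful person would: the job done as asked, in the order asked, and still so for the second after the job is handed in, while the arm keeps its last pose, push and grip.
It also fails if it takes over 54 s, if anything falls off the work surface, if the arm or the gripper's body presses on something with over 40 N, if the wrist force passes 120 N, or if a joint passes its speed limit or range.

## Working session

There is one attempt and no reset: what is moved stays moved. The work goes in short steps, Python scripts to look and compute and a tool call to move; the robot and the scene stay as the last step left them, time stands still between calls to the robot, and variables do not carry over. Pictures are saved under pics/ and viewed, at most 10 in all, crops included, and the job is handed in when it is done.

Besides the shell and the picture viewer there is one more tool, called after "Request:" as name(argument=value, ...) on one line, values as JSON. play_rows: Moves the arm, as the interface text tells. Its arguments: {"type":"object","properties":{"rows":{"type":"array"},"newtons":{"type":"number"}},"required":["rows"]}

```bash
mkdir -p pics; python3 - <<'E'
from station import *
import cv2
for n in ("scene","top"):
    c=get_calibration(n); print(n,c)
    cv2.imwrite(f"pics/{n}0.png",capture(n))
print(get_calibration("wrist"));s=get_state();print(s)
E
```

```text
scene {'camera_matrix': array([[366.45121871,   0.        , 252.68799056],
       [  0.        , 366.45121871, 188.03540227],
       [  0.        ,   0.        ,   1.        ]]), 'origin': array([1038.41314178, -737.74062777,  967.47919142]), 'orientation': array([[ 0.85675454,  0.34469047, -0.38361457],
       [ 0.51562771, -0.58691759,  0.62422416],
       [-0.00998602, -0.73260918, -0.68057627]])}
top {'camera_matrix': array([[448.44305226,   0.        , 257.57154846],
       [  0.        , 448.44305226, 188.74079867],
       [  0.        ,   0.        ,   1.        ]]), 'origin': array([ 368.54813289,  -22.8177005 , 1689.32897683]), 'orientation': array([[-0.01823434, -0.99035435,  0.13735273],
       [-0.99976974,  0.01961461,  0.00870218],
       [-0.01131236, -0.13716243, -0.99048397]])}
{'camera_matrix': array([[279.92458024,   0.        , 252.35409986],
       [  0.        , 279.92458024, 192.83687683],
       [  0.        ,   0.        ,   1.        ]]), 'mount': array([[-3.47760289e-04, -9.49499729e-01, -3.13767658e-01,
         8.14234356e+01],
       [ 9.99999864e-01, -4
[... 361 characters left out ...]
00]), 'qvel': array([-9.30958687e-04, -2.08771133e-03,  1.33226770e-03,  1.05516976e-03,
        5.08518682e-05,  1.74660086e-04]), 'joint_torque': array([ 1.16457148e-03, -4.36905384e+01,  3.53604949e+01,  1.37159185e-02,
        8.38711662e-05, -1.77470395e-05]), 'position': array([ 185.67273407, -490.65847931,  230.61475985]), 'orientation': array([[ 9.35284908e-01,  3.53895307e-01, -5.02256529e-04],
       [ 3.53895663e-01, -9.35283912e-01,  1.36519879e-03],
       [ 1.33849923e-05, -1.45459623e-03, -9.99998942e-01]]), 'contact_force': array([ 0.32835904, -0.15830583,  0.66874798]), 'torque': array([0.02534807, 0.02285182, 0.05395664]), 'grip_force': 0.0, 'finger_gap': 85.25189154371895}
```

View pics/scene0.png

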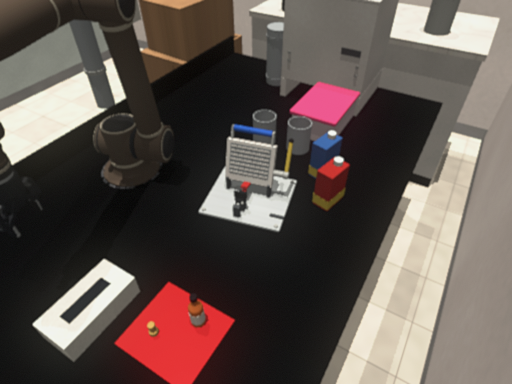

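View pics/top0.png

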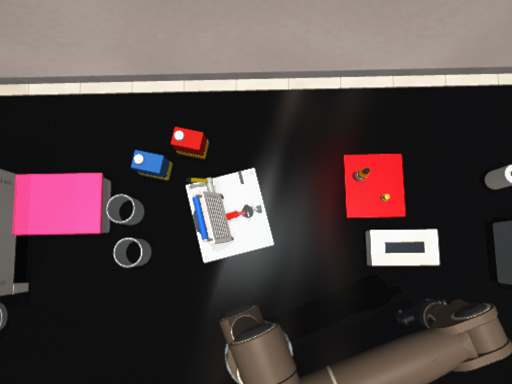

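Top view: the plate has corners near (186,183), (255,169), (273,245) and (205,262), with the blue rail near (200,217), the knob near (248,211) and the leg near (200,181). Next I'll measure the corners and the rail precisely.

```bash
cat > h.py <<'E'
from station import *
import numpy as np, cv2
def cam(n,s=None):
    c=get_calibration(n);K=c["camera_matrix"]
    if n=="wrist":
        M=c["mount"];R=s["orientation"]@M[:3,:3];o=s["position"]+s["orientation"]@M[:3,3]
    else: R=c["orientation"];o=c["origin"]
    return K,R,o
def ray(c,p):
    K,R,o=c; d=R@np.linalg.inv(K)@np.array([p[0],p[1],1.]); return o,d/np.linalg.norm(d)
def onz(c,p,z):
    o,d=ray(c,p); return o+d*(z-o[2])/d[2]
def tri(r1,r2):
    (a,d),(b,e)=r1,r2
    t=np.linalg.lstsq(np.stack([d,-e],1),b-a,rcond=None)[0]
    p,q=a+t[0]*d,b+t[1]*e; return (p+q)/2,np.linalg.norm(p-q)
def proj(c,P):
    K,R,o=c; v=K@(R.T@(np.asarray(P)-o)); return v[:2]/v[2]
def blob(im,lo,hi,roi):
    h=cv2.cvtColor(im,cv2.COLOR_BGR2HSV); m=cv2.inRange(h,lo,hi)
    k=np.zeros_like(m);x0,y0,x1,y1=roi;k[y0:y1,x0:x1]=255;m&=k
    cs=cv2.findContours(m,cv2.RETR_EXTERNAL,cv2.CHAIN_APPROX_NONE)[0]
    return m,max(cs,key=cv2.contourArea)
E
python3 - <<'E'
from h import *
T=cv2.imread("pics/top0.png");S=cv2.imread("pics/scene0.png");ct,cs=cam("top"),cam("scene")
m,c=blob(T,(0,0,90),(180,70,255),(180,160,290,270))
r=cv2.boxPoints(cv2.minAreaRect(c)); print("px",r.round(1).tolist())
W=np.array([onz(ct,p,12) for p in r]);print(W.round(0)); print(np.linalg.norm(np.diff(W,axis=0),axis=1))
b=[]
for im,cc,roi in((T,ct,(180,185,225,260)),(S,cs,(215,115,290,145))):
    m,c=blob(im,(100,110,60),(130,255,255),roi); rr=cv2.minAreaRect(c);print(rr,cv2.contourArea(c));b.append(ray(cc,rr[0]))
print("rail",tri(*b))
y=[]
for im,cc,roi in((T,ct,(180,165,225,195)),(S,cs,(270,130,310,200))):
    m,c=blob(im,(18,110,60),(35,255,255),roi); print("leg",cv2.minAreaRect(c),cv2.boundingRect(c))
V=np.hstack([cv2.resize(T[155:275,170:290],None,fx=3.3,fy=3.3,interpolation=2),cv2.resize(S[110:230,195:315],None,fx=3.3,fy=3.3,interpolation=2)])
cv2.imwrite("pics/c1.png",V)
E
```

```text
px [[183.10000610351562, 183.1999969482422], [254.8000030517578, 165.3000030517578], [274.8999938964844, 245.5], [203.10000610351562, 263.5]]
[[628. 274.  12.]
 [691.   1.  12.]
 [387. -68.  12.]
 [326. 198.  12.]]
[280.46739712 311.90473304 273.52212472]
((199.5753936767578, 217.57049560546875), (43.17391586303711, 6.699400901794434), 76.75948333740234) 229.5
((252.4864959716797, 129.58108520507812), (37.97616958618164, 7.233555316925049), 9.462322235107422) 214.5
rail (array([478.21031078, 178.19661631, 248.06145164]), np.float64(0.43182993656027197))
leg ((198.5, 180.0), (4.0, 17.0), 90.0) (190, 178, 18, 5)
leg ((288.1993713378906, 156.45375061035156), (5.3980302810668945, 29.423067092895508), 8.746162414550781) (284, 142, 9, 30)
```

View pics/c1.png

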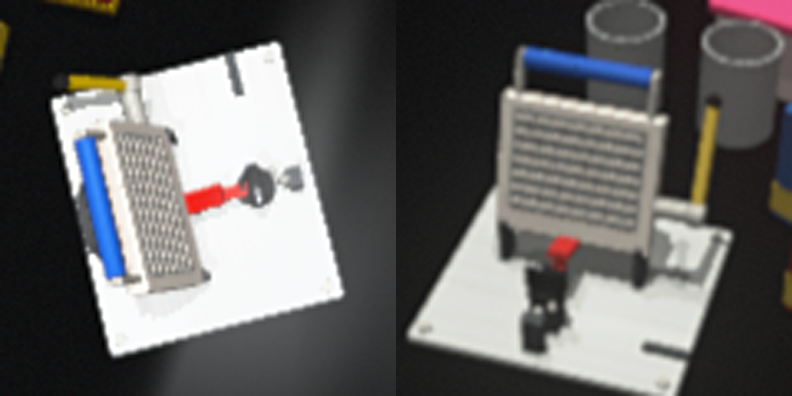

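```bash
python3 - <<'E'
from h import *
ct=cam("top");T=cv2.imread("pics/top0.png")
px=[(254.2,167.7),(273.6,244.7),(203.9,262.6),(186.7,184.7)]
st=np.array([(160,-155),(-140,-155),(-140,115),(160,115)],float)
W=np.array([onz(ct,p,12)[:2] for p in px])
a,b=st-st.mean(0),W-W.mean(0)
th=np.arctan2((a[:,0]*b[:,1]-a[:,1]*b[:,0]).sum(),(a*b).sum());R=np.array([[np.cos(th),-np.sin(th)],[np.sin(th),np.cos(th)]])
o=W.mean(0)-R@st.mean(0);print("yaw",th,"o",o,"res",(W-(st@R.T+o)).round(1).tolist())
print("rail pred",R@[0,61.3]+o, "knob",R@[0,-90]+o)
m,c=blob(T,(100,110,60),(130,255,255),(180,185,225,260)); l=cv2.fitLine(c,cv2.DIST_L2,0,.01,.01).ravel()
p,q=[onz(ct,l[2:]+k*20*l[:2],245) for k in(-1,1)];d=(q-p)*np.sign((q-p)[0]);print("rail yaw",np.arctan2(d[1],d[0]),p,q)
S=cv2.imread("pics/scene0.png");cs=cam("scene")
for n,P in dict(knob=(0,-90,94),tip=(135,0,0),hub=(135,17.3,112)).items():
    P=np.array(P,float)
    if n=="tip": a=.32+.14; P=np.array([135,17.3+124*np.sin(a),112.2+124*np.cos(a)])
    w=np.r_[R@P[:2]+o,P[2]];print(n,w.round(1),proj(ct,w).round(1),proj(cs,w).round(1))
h=cv2.cvtColor(T,cv2.COLOR_BGR2HSV);m=cv2.inRange(h,(0,0,0),(180,255,80));k=m[200:222,236:262]
E
```

```text
yaw 0.22567919525615615 o [491.74903368 115.98780481] res [[-0.2, 2.5], [0.4, 2.7], [-0.1, -1.4], [-0.0, -3.8]]
rail pred [478.03203161 175.73338083] knob [511.88818844  28.26999336]
rail yaw 0.22794812667099248 [541.71254786 192.66604293 245.        ] [415.32864895 163.34750161 245.        ]
knob [511.9  28.3  94. ] [247.6 210.6] [239.1 190.6]
tip [607.1 216.7 223.3] [189.  179.5] [290.3 140.7]
hub [619.5 163.1 112. ] [209.2 180.7] [284.7 175. ]
```

The rail, knob and hub predictions agree with the pictures: stand origin (492, 116.5), yaw 0.226. Moving above the knob.

Request:
play_rows(rows=[{"hand": 1, "translation": [3, -2.3, 0], "delta_rot": [0, 0, 0]}, {"hand": 1, "translation": [8, -6, 0], "delta_rot": [0, 0, 0]}, {"hand": 1, "translation": [13, -10, 0], "delta_rot": [0, 0, 0]}, {"hand": 1, "translation": [18, -13.5, 0], "delta_rot": [0, 0, 0]}, {"hand": 1, "translation": [23, -17.3, 0], "delta_rot": [0, 0, 0.05]}, {"hand": 1, "translation": [28, -21, 0], "delta_rot": [0, 0, 0.1]}, {"hand": 1, "translation": [33, -25, 0], "delta_rot": [0, 0, 0.15]}, {"hand": 1, "translation": [38, -28.7, 0], "delta_rot": [0, 0, 0.17]}, {"hand": 1, "translation": [43, -32.5, 0], "delta_rot": [0, 0, 0.17]}, {"hand": 1, "translation": [46.5, -35.2, 2], "delta_rot": [0, 0, 0.17]}])

```text
t: 1.35
position: [497.8, 5.2, 211.9]
orientation: [[0.981, 0.192, 0.002], [0.192, -0.981, 0.0], [0.002, 0.0, -1.0]]
contact_force: [0.5, -0.9, -0.9]
finger_gap: 85.4
grip_force: 0.0
```

Request:
play_rows(rows=[{"hand": 1, "translation": [1, -1, 1], "delta_rot": [0, 0, 0]}, {"hand": 1, "translation": [2.0, -2.2, 2], "delta_rot": [0, 0, 0]}, {"hand": 1, "translation": [2.0, -2.2, 2], "delta_rot": [0, 0, 0]}, {"hand": 1, "translation": [2.0, -2.2, 2], "delta_rot": [0, 0, 0]}])

```text
t: 1.85
position: [511.3, 27.3, 191.8]
orientation: [[0.982, 0.189, 0.0], [0.189, -0.982, -0.0], [0.0, 0.0, -1.0]]
contact_force: [0.2, -0.3, -0.2]
finger_gap: 85.4
grip_force: 0.0
```

```bash
cat >> h.py <<'E'
Y=.226;O=np.array([492,116.5]);RS=np.array([[np.cos(Y),-np.sin(Y)],[np.sin(Y),np.cos(Y)]])
def w(P): return np.r_[RS@np.array(P[:2],float)+O,P[2]]
def st(): 
    s=get_state();R=s["orientation"];p=s["position"]
    print("t",round(s["t"],2),"q",s["qpos"].round(2),"pos",p.round(1),"stand",(RS.T@(p[:2]-O)).round(1),"xyaw",round(np.arctan2(R[1,0],R[0,0]),3),"F",s["contact_force"].round(1),"gap",round(s["finger_gap"],1),"grip",round(s["grip_force"],1));return s
def tool(s,P): return (s["orientation"].T@(np.asarray(P)-s["position"])/10).round(2)
E
python3 - <<'E'
from h import *
s=st();im=capture("wrist");cv2.imwrite("pics/w1.png",im)
c=cam("wrist",s);print("knob px",proj(c,w((0,-90,94))),"ends",proj(c,w((23,-90,94))),proj(c,w((-23,-90,94))), "to knob",tool(s,w((0,-90,66))))
E
```

```text
t 1.85 q [ 0.05  0.1  -0.15  1.32 -0.    3.  ] pos [511.3  27.3 191.8] stand [ -1.2 -91.3] xyaw 0.191 F [ 0.2 -0.3 -0.2] gap 85.4 grip 0.0
knob px [251.68315139 193.77640557] ends [250.72696457 168.96129251] [252.58642571 217.2183251 ] to knob [ 0.11 -0.13 12.58]
```

View pics/w1.png

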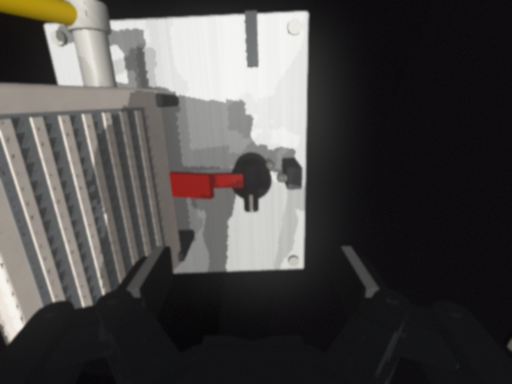

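The wrist view shows the knob near (251,180), the bar's near end near (251,211), and the red arm pointing left. Joint 6 is near its limit, so I'll take the half-turned grasp.

Request:
play_rows(rows=[{"hand": 1, "translation": [0, 0, 0], "delta_rot": [0, 0, -0.18]}, {"hand": 1, "translation": [0, 0, 0], "delta_rot": [0, 0, -0.36]}, {"hand": 1, "translation": [0, 0, 0], "delta_rot": [0, 0, -0.54]}, {"hand": 1, "translation": [0, 0, 0], "delta_rot": [0, 0, -0.72]}, {"hand": 1, "translation": [0, 0, 0], "delta_rot": [0, 0, -0.9]}, {"hand": 1, "translation": [0, 0, 0], "delta_rot": [0, 0, -1.08]}, {"hand": 1, "translation": [0, 0, 0], "delta_rot": [0, 0, -1.26]}, {"hand": 1, "translation": [0, 0, 0], "delta_rot": [0, 0, -1.44]}, {"hand": 1, "translation": [0, 0, 0], "delta_rot": [0, 0, -1.62]}, {"hand": 1, "translation": [0, 0, 0], "delta_rot": [0, 0, -1.8]}])

```text
t: 3.15
position: [511.5, 27.3, 192.2]
orientation: [[-0.413, 0.911, 0.001], [0.911, 0.413, -0.0], [-0.001, 0.001, -1.0]]
contact_force: [-1.0, -0.8, 0.3]
finger_gap: 85.5
grip_force: 0.0
```

Request:
play_rows(rows=[{"hand": 0.2, "translation": [0, 0, 0], "delta_rot": [0, 0, -0.18]}, {"hand": 0.2, "translation": [0, 0, 0], "delta_rot": [0, 0, -0.36]}, {"hand": 0.2, "translation": [0, 0, 0], "delta_rot": [0, 0, -0.54]}, {"hand": 0.2, "translation": [0, 0, 0], "delta_rot": [0, 0, -0.72]}, {"hand": 0.2, "translation": [0, 0, 0], "delta_rot": [0, 0, -0.9]}, {"hand": 0.2, "translation": [0, 0, 0], "delta_rot": [0, 0, -1.08]}, {"hand": 0.2, "translation": [0, 0, 0], "delta_rot": [0, 0, -1.26]}, {"hand": 0.2, "translation": [0, 0, 0], "delta_rot": [0, 0, -1.32]}, {"hand": 0.2, "translation": [0, 0, 0], "delta_rot": [0, 0, -1.32]}])

```text
t: 4.28
position: [511.6, 27.4, 192.0]
orientation: [[-0.986, -0.167, 0.001], [-0.167, 0.986, -0.0], [-0.001, -0.0, -1.0]]
contact_force: [-0.0, -0.7, 0.7]
finger_gap: 51.2
grip_force: 0.0
```

```bash
python3 - <<'E'
from h import *
s=st();im=capture("wrist");cv2.imwrite("pics/w2.png",im)
c=cam("wrist",s);print("knob px",proj(c,w((0,-90,94))),"ends",proj(c,w((23,-90,94))),proj(c,w((-23,-90,94))), "disc",proj(c,w((0,-90,60))),"to knob",tool(s,w((0,-90,66))))
a=cv2.imread("pics/w1.png")
V=np.hstack([cv2.resize(q,(400,500),interpolation=2) for q in (a[130:230,212:292],im[130:230,212:292])])
cv2.imwrite("pics/c2.png",V)
E
```

```text
t 4.28 q [ 0.05  0.1  -0.15  1.32 -0.   -0.11] pos [511.6  27.4 192. ] stand [ -0.9 -91.2] xyaw -2.973 F [-0.  -0.7  0.7] gap 51.2 grip 0.0
knob px [252.97651265 194.08424471] ends [254.39560979 217.45953947] [251.47424573 169.33898151] disc [252.9282725  183.47455366] to knob [-0.07  0.13 12.6 ]
```

View pics/c2.png

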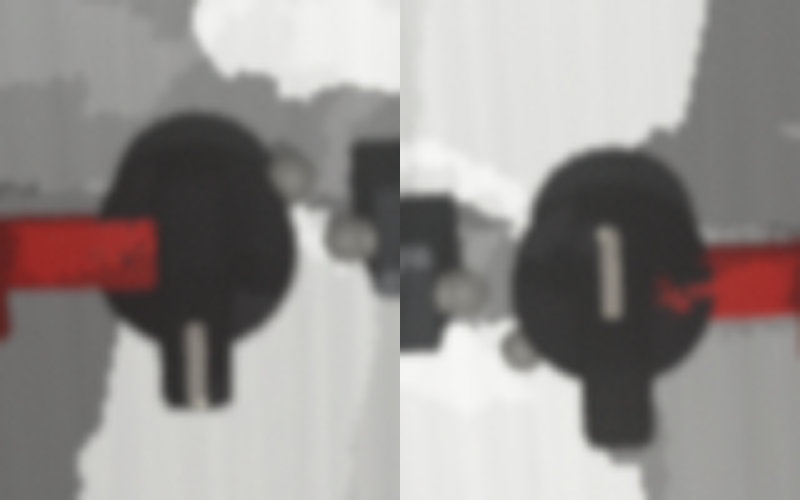

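The two opposite views agree: the knob sits about 3 mm further in +x and 1 mm in +y than predicted, with the bar aligned to the jaws. Descend, grip, turn.

Request:
play_rows(rows=[{"hand": 0.2, "translation": [-0.35, 0.23, 2], "delta_rot": [0, 0, 0]}, {"hand": 0.2, "translation": [-0.35, 0.23, 5], "delta_rot": [0, 0, 0]}, {"hand": 0.2, "translation": [-0.35, 0.23, 9], "delta_rot": [0, 0, 0]}, {"hand": 0.2, "translation": [-0.35, 0.23, 11.5], "delta_rot": [0, 0, 0]}, {"hand": 0.2, "translation": [-0.35, 0.23, 12.4], "delta_rot": [0, 0, 0]}, {"hand": 0.2, "translation": [-0.35, 0.23, 12.4], "delta_rot": [0, 0, 0]}])

```text
t: 5.08
position: [514.8, 30.1, 67.6]
orientation: [[-0.986, -0.168, 0.0], [-0.168, 0.986, -0.002], [-0.0, -0.002, -1.0]]
contact_force: [0.5, -3.7, -0.3]
finger_gap: 51.1
grip_force: 1.3
```

Request:
play_rows(rows=[{"hand": -1, "translation": [0, 0, 0], "delta_rot": [0, 0, 0]}, {"hand": -1, "translation": [0, 0, 0], "delta_rot": [0, 0, 0]}, {"hand": -1, "translation": [0, 0, 0], "delta_rot": [0, 0, 0]}, {"hand": -1, "translation": [0, 0, 0], "delta_rot": [0, 0, 0]}, {"hand": -1, "translation": [0, 0, 0], "delta_rot": [0, 0, 0]}], newtons=40)

```text
t: 5.7
position: [515.1, 30.0, 68.2]
orientation: [[-0.986, -0.169, 0.001], [-0.169, 0.986, -0.002], [-0.001, -0.003, -1.0]]
contact_force: [-0.4, -5.8, 3.8]
finger_gap: 13.0
grip_force: 40.5
```

Request:
play_rows(rows=[{"hand": -1, "translation": [0, 0, 0], "delta_rot": [0, 0, 0.1]}, {"hand": -1, "translation": [0, 0, 0], "delta_rot": [0, 0, 0.22]}, {"hand": -1, "translation": [0, 0, 0], "delta_rot": [0, 0, 0.35]}, {"hand": -1, "translation": [0, 0, 0], "delta_rot": [0, 0, 0.5]}, {"hand": -1, "translation": [0, 0, 0], "delta_rot": [0, 0, 0.65]}, {"hand": -1, "translation": [0, 0, 0], "delta_rot": [0, 0, 0.8]}, {"hand": -1, "translation": [0, 0, 0], "delta_rot": [0, 0, 0.92]}, {"hand": -1, "translation": [0, 0, 0], "delta_rot": [0, 0, 0.92]}, {"hand": -1, "translation": [0, 0, 0], "delta_rot": [0, 0, 0.92]}])

```text
t: 6.82
position: [515.2, 30.1, 68.2]
orientation: [[-0.733, 0.681, 0.002], [0.681, 0.733, -0.002], [-0.003, -0.001, -1.0]]
contact_force: [0.2, -6.5, 4.4]
finger_gap: 13.1
grip_force: 40.6
```

```bash
sed -i 's/O=np.array(\[492,116.5\])/O=np.array([494.5,118])/' h.py; python3 - <<'E'
from h import *
s=st();print(s["torque"])
E
```

```text
t 6.83 q [ 0.06  0.16 -0.36  1.05 -0.    0.81] pos [515.2  30.1  68.2] stand [  0.5 -90.3] xyaw 2.393 F [ 0.2 -6.5  4.4] gap 13.1 grip 40.6
[-1.10279368  0.05892732 -0.01657394]
```

Knob is at about 0.98 rad, past the click. Releasing and rising.

Request:
play_rows(rows=[{"hand": -0.3, "translation": [0, 0, 0], "delta_rot": [0, 0, 0]}, {"hand": -0.3, "translation": [0, 0, 0], "delta_rot": [0, 0, 0]}, {"hand": -0.3, "translation": [0, 0, -1], "delta_rot": [0, 0, 0]}, {"hand": -0.3, "translation": [0, 0, -4], "delta_rot": [0, 0, 0]}, {"hand": -0.3, "translation": [0, 0, -9], "delta_rot": [0, 0, 0]}, {"hand": -0.3, "translation": [0, 0, -15], "delta_rot": [0, 0, 0.1]}, {"hand": -1, "translation": [0, 0, -21], "delta_rot": [0, 0, 0.28]}, {"hand": -1, "translation": [0, 0, -25], "delta_rot": [0, 0, 0.46]}, {"hand": -1, "translation": [0, 0, -26], "delta_rot": [0, 0, 0.6]}, {"hand": -1, "translation": [0, 0, -26], "delta_rot": [0, 0, 0.6]}])

```text
t: 8.07
position: [515.0, 31.3, 328.7]
orientation: [[-0.221, 0.975, 0.002], [0.975, 0.221, 0.0], [-0.0, 0.002, -1.0]]
contact_force: [-0.1, -0.2, 0.3]
finger_gap: 0.1
grip_force: 0.0
```

```bash
python3 - <<'E'
from h import *
s=st();T=cv2.imread("pics/top0.png");ct=cam("top");W=capture("wrist");cv2.imwrite("pics/w3.png",W)
for n,lo,hi,roi in(("blue",(100,110,40),(130,255,255),(125,140,180,185)),("red",(0,150,60),(8,255,255),(165,120,215,165))):
    m,c=blob(T,lo,hi,roi);P=[onz(ct,p,175) for p in cv2.boxPoints(cv2.minAreaRect(c))]
    print(n,[(RS.T@(p[:2]-O)).round(0).tolist() for p in P])
def tip(j,d=0):
    a=.32+.14-j;return np.array([135,17.3+124*np.sin(a),112.2+124*np.cos(a)])
for P in((135,118,300),(135,118,200)): print("to",P,w(P).round(1),tool(s,w(P)))
print(tip(0),w(tip(0)))
E
```

```text
t 8.07 q [0.06 0.13 0.18 1.62 0.   1.41] pos [515.   31.3 328.7] stand [  0.5 -89.1] xyaw 1.794 F [-0.1 -0.2  0.3] gap 0.1 grip 0.0
blue [[225.0, 270.0], [296.0, 238.0], [237.0, 122.0], [167.0, 154.0]]
red [[265.0, 122.0], [342.0, 88.0], [287.0, -23.0], [211.0, 12.0]]
to (135, 118, 300) [599.6 263.3 300. ] [20.75 13.38  2.9 ]
to (135, 118, 200) [599.6 263.3 200. ] [20.76 13.35 12.9 ]
[135.          72.34956526 223.31050969] [609.85485315 218.76069397 223.31050969]
```

Request:
play_rows(rows=[{"hand": -1, "translation": [3, 2, 0], "delta_rot": [0, 0, 0]}, {"hand": -1, "translation": [8, 5.2, 0], "delta_rot": [0, 0, 0]}, {"hand": -1, "translation": [13, 8.5, 0], "delta_rot": [0, 0, 0]}, {"hand": -1, "translation": [18, 11.8, 0], "delta_rot": [0, 0, 0]}, {"hand": -1, "translation": [20.6, 13.4, 0], "delta_rot": [0, 0, 0]}, {"hand": -1, "translation": [20.6, 13.4, 3], "delta_rot": [0, 0, 0]}, {"hand": -1, "translation": [20.6, 13.4, 7], "delta_rot": [0, 0, 0]}, {"hand": -1, "translation": [20.6, 13.4, 9], "delta_rot": [0, 0, 0]}, {"hand": -1, "translation": [20.6, 13.4, 9], "delta_rot": [0, 0, 0]}])

```text
t: 9.25
position: [598.8, 261.0, 234.3]
orientation: [[-0.221, 0.975, -0.005], [0.975, 0.221, -0.002], [-0.001, -0.005, -1.0]]
contact_force: [-0.1, -0.7, 0.9]
finger_gap: 0.3
grip_force: 0.0
```

```bash
python3 - <<'E'
from h import *
s=st();W=capture("wrist");S=capture("scene");cv2.imwrite("pics/w4.png",W)
c=cam("wrist",s);print("tip px pred",proj(c,w((135,72.3,223.3))),"tcp",proj(c,s["position"]),"tgt",tool(s,w((135,115,200))))
V=np.hstack([cv2.resize(W,(480,360)),cv2.resize(S[100:220,190:310],(320,360))[:,:320]]);cv2.imwrite("pics/c4.png",V)
E
```

```text
t 9.25 q [0.41 0.38 0.3  1.49 0.   1.76] pos [598.8 261.  234.3] stand [133.7 115.9] xyaw 1.794 F [-0.1 -0.7  0.9] gap 0.3 grip 0.0
tip px pred [253.49400478 299.56098976] tcp [251.04878377 249.51423197] tgt [-0.09  0.15  3.43]
```

View pics/c4.png

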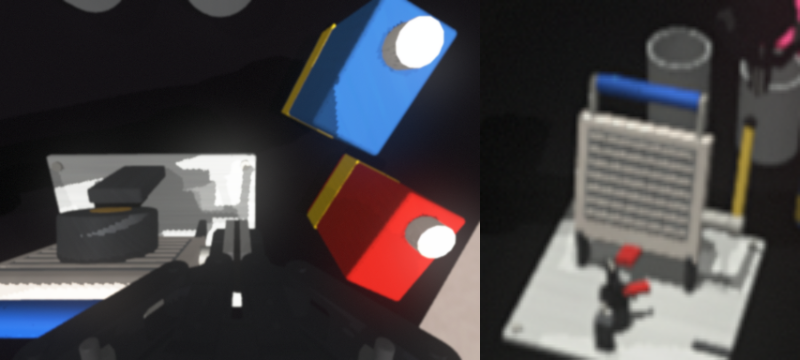

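The knob's red arm has swung clear of the tab. Now going down behind the leg and pushing it over.

Request:
play_rows(rows=[{"hand": -1, "translation": [0, 0.1, 2], "delta_rot": [0, 0, 0]}, {"hand": -1, "translation": [0, 0.1, 3.2], "delta_rot": [0, 0, 0]}, {"hand": -1, "translation": [-1, 0.1, 3.2], "delta_rot": [0, 0, 0]}, {"hand": -1, "translation": [-2, 0.1, 3.2], "delta_rot": [0, 0, 0]}, {"hand": -1, "translation": [-3, 0.1, 3.0], "delta_rot": [0, 0, 0]}, {"hand": -1, "translation": [-4, 0.1, 2.7], "delta_rot": [0, 0, 0]}, {"hand": -1, "translation": [-5, 0.1, 2.4], "delta_rot": [0, 0, 0]}, {"hand": -1, "translation": [-6, 0.1, 2.2], "delta_rot": [0, 0, 0]}])

```text
t: 10.35
position: [614.6, 202.4, 215.7]
orientation: [[-0.219, 0.976, 0.0], [0.976, 0.219, 0.0], [0.0, 0.0, -1.0]]
contact_force: [-0.2, 0.5, 0.1]
finger_gap: 0.1
grip_force: 0.1
```

Request:
play_rows(rows=[{"hand": -1, "translation": [-1, 0, -0.1], "delta_rot": [0, 0, 0]}, {"hand": -1, "translation": [-2, 0, -0.2], "delta_rot": [0, 0, 0]}, {"hand": -1, "translation": [-3, 0, -0.2], "delta_rot": [0, 0, 0]}, {"hand": -1, "translation": [-4, 0, -0.2], "delta_rot": [0, 0, 0]}, {"hand": -1, "translation": [-4.8, 0, -0.1], "delta_rot": [0, 0, 0]}, {"hand": -1, "translation": [-4.8, 0, -0.1], "delta_rot": [0, 0, 0]}])

```text
t: 11.1
position: [625.0, 155.6, 216.1]
orientation: [[-0.218, 0.976, -0.0], [0.976, 0.218, -0.0], [-0.0, -0.0, -1.0]]
contact_force: [0.4, -0.5, -0.0]
finger_gap: -0.1
grip_force: 0.0
```

```bash
python3 - <<'E'
from h import *
s=st();W=capture("wrist");S=capture("scene")
V=np.hstack([cv2.resize(W,(400,300)),cv2.resize(S[100:220,190:310],(400,300))]);cv2.imwrite("pics/c5.png",V)
E
```

```text
t 11.1 q [ 0.24  0.36  0.22  1.44 -0.    1.59] pos [625.  155.6 216.1] stand [135.6   7.4] xyaw 1.791 F [ 0.4 -0.5 -0. ] gap -0.1 grip 0.0
```

View pics/c5.png

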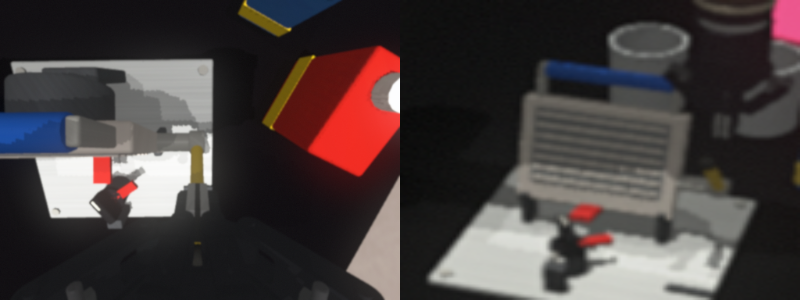

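The leg has passed its centre and seems to be mid-fall, pointing towards the scene camera. I'll retreat up and check it.

Request:
play_rows(rows=[{"hand": -1, "translation": [1, 0, -2], "delta_rot": [0, 0, 0]}, {"hand": -1, "translation": [1, 0, -6], "delta_rot": [0, 0, -0.15]}, {"hand": -1, "translation": [1, 0, -10], "delta_rot": [0, 0, -0.33]}, {"hand": 0, "translation": [1, 0, -13], "delta_rot": [0, 0, -0.5]}, {"hand": 0, "translation": [1, 0, -14], "delta_rot": [0, 0, -0.68]}, {"hand": 0, "translation": [1, 0, -14], "delta_rot": [0, 0, -0.86]}, {"hand": 0, "translation": [1, 0, -14], "delta_rot": [0, 0, -1.04]}, {"hand": 0, "translation": [1, 0, -14], "delta_rot": [0, 0, -1.22]}, {"hand": 0, "translation": [1, 0, -14], "delta_rot": [0, 0, -1.4]}, {"hand": 0, "translation": [1, 0, -14], "delta_rot": [0, 0, -1.58]}])

```text
t: 12.45
position: [622.6, 166.5, 356.3]
orientation: [[-0.972, -0.235, -0.0], [-0.235, 0.972, 0.0], [-0.0, 0.0, -1.0]]
contact_force: [0.5, 0.4, -0.2]
finger_gap: 42.7
grip_force: 0.0
```

```bash
python3 - <<'E'
from h import *
s=st();T=capture("top");S=capture("scene");ct=cam("top");cs=cam("scene")
P=w((135,17.3-124*np.sin(2.12),112.2+124*np.cos(2.12)));print("tip down pred top/scene",proj(ct,P),proj(cs,P))
b=[]
for im,cc,roi in((T,ct,(180,185,225,260)),(S,cs,(215,115,290,145))):
    m,c=blob(im,(100,110,60),(130,255,255),roi); rr=cv2.minAreaRect(c);print(rr);b.append(ray(cc,rr[0]))
r,e=tri(*b);print("rail",r,e,"pred",w((0,61.3,245)),"tool",tool(s,r))
V=np.hstack([cv2.resize(T[155:275,170:290],(400,400),interpolation=2),cv2.resize(S[110:230,195:315],(400,400),interpolation=2)])
cv2.imwrite("pics/c6.png",V)
E
```

```text
t 12.45 q [0.26 0.43 0.64 1.78 0.   0.02] pos [622.6 166.5 356.3] stand [135.7  18.6] xyaw -2.905 F [ 0.5  0.4 -0.2] gap 42.7 grip 0.0
tip down pred top/scene [238.36387906 175.86671447] [277.17978598 207.93955618]Traceback (most recent call last):
  File "<stdin>", line 6, in <module>
  File "h.py", line 23, in blob
    return m,max(cs,key=cv2.contourArea)
             ~~~^^^^^^^^^^^^^^^^^^^^^^^^
ValueError: max() iterable argument is empty
```

Request:
play_rows(rows=[{"hand": 0.4, "translation": [3, 1, 0], "delta_rot": [0, 0, 0]}, {"hand": 0.4, "translation": [7, 2, 0], "delta_rot": [0, 0, 0]}, {"hand": 0.4, "translation": [11, 3.2, 1], "delta_rot": [0, 0, 0]}, {"hand": 0.4, "translation": [13.5, 4.1, 2], "delta_rot": [0, 0, 0]}, {"hand": 0.4, "translation": [13.5, 4.1, 2.5], "delta_rot": [0, 0, 0]}, {"hand": 0.4, "translation": [13.5, 4.1, 2.5], "delta_rot": [0, 0, 0]}])

```text
t: 13.3
position: [482.2, 175.3, 331.2]
orientation: [[-0.974, -0.227, 0.0], [-0.227, 0.974, -0.0], [-0.0, -0.0, -1.0]]
contact_force: [0.5, 0.6, -0.2]
finger_gap: 60.0
grip_force: 0.0
```

```bash
python3 - <<'E'
from h import *
s=st();W=capture("wrist");S=capture("scene");T=capture("top");cs=cam("scene");c=cam("wrist",s)
m,k=blob(W,(100,110,40),(130,255,255),(0,0,512,384));rr=cv2.minAreaRect(k);print(rr,cv2.boxPoints(rr).round(0).tolist())
print("pred",[proj(c,w((x,61.3,245))).round(1).tolist() for x in(-70,0,70)])
print("to rail, TCP z 226:",tool(s,w((0,61.3,226))))
for n,im,lo in(("s",S,(18,110,60)),("t",T,(18,110,60))):
    m,_=cv2.threshold(cv2.inRange(cv2.cvtColor(im,cv2.COLOR_BGR2HSV),lo,(35,255,255)),0,255,0),0
P=w((135,17.3-124*np.sin(2.12),112.2+124*np.cos(2.12)));print("tip down",proj(cs,P),proj(cam("top"),P))
V=np.hstack([cv2.resize(W,(400,300)),cv2.resize(S[110:230,195:315],(400,300),interpolation=2)])
V=np.vstack([V,cv2.resize(T[150:270,160:320],(400,300),interpolation=2).repeat(1,0) if 0 else np.hstack([cv2.resize(T[150:270,160:320],(400,300),interpolation=2),np.zeros((300,400,3),np.uint8)])])
cv2.imwrite("pics/c6.png",V)
E
```

```text
t 13.3 q [ 0.35  0.13  0.18  1.63 -0.    0.12] pos [482.2 175.3 331.2] stand [ 0.9 58.6] xyaw -2.913 F [ 0.5  0.6 -0.2] gap 60.0 grip 0.0
((256.0, 193.0), (158.0, 24.0), 90.0) [[244.0, 114.0], [268.0, 114.0], [268.0, 272.0], [244.0, 272.0]]
pred [[255.2, 112.3], [254.8, 196.6], [254.4, 266.9]]
to rail, TCP z 226: [ 0.09  0.27 10.52]
tip down [277.17978598 207.93955618] [238.36387906 175.86671447]
```

View pics/c6.png

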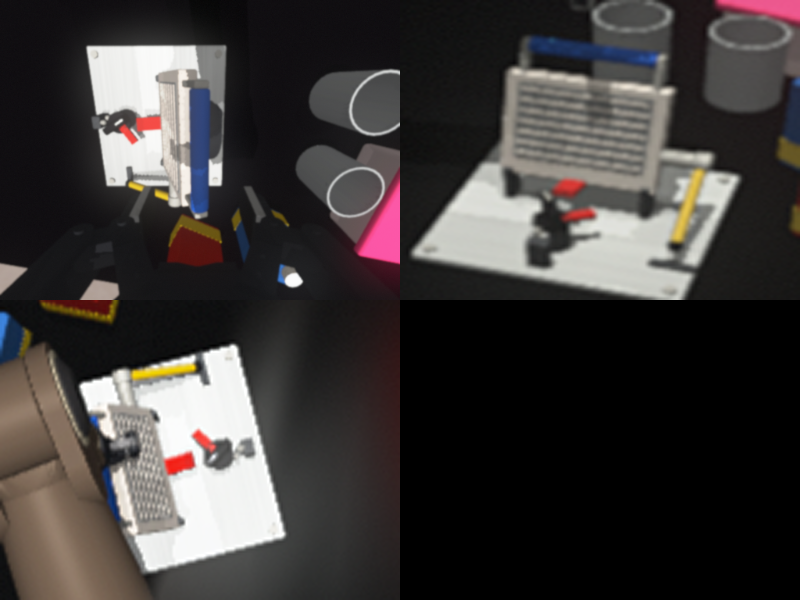

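The leg lies fully down on the -y side and the lock arm is clear. The rail is at the predicted place, within about 1 mm. Grasping it.

Request:
play_rows(rows=[{"hand": 0.4, "translation": [0.1, 0.3, 2], "delta_rot": [0, 0, 0]}, {"hand": 0.4, "translation": [0.1, 0.35, 6], "delta_rot": [0, 0, 0]}, {"hand": 0.4, "translation": [0.1, 0.35, 9], "delta_rot": [0, 0, 0]}, {"hand": 0.4, "translation": [0.1, 0.35, 10.3], "delta_rot": [0, 0, 0]}, {"hand": 0.4, "translation": [0.1, 0.35, 10.3], "delta_rot": [0, 0, 0]}, {"hand": -1, "translation": [0.1, 0.35, 10.3], "delta_rot": [0, 0, 0]}, {"hand": -1, "translation": [0.1, 0.35, 10.3], "delta_rot": [0, 0, 0]}, {"hand": -1, "translation": [0.1, 0.35, 10.3], "delta_rot": [0, 0, 0]}, {"hand": -1, "translation": [0.1, 0.35, 10.3], "delta_rot": [0, 0, 0]}, {"hand": -1, "translation": [0.1, 0.35, 10.3], "delta_rot": [0, 0, 0]}], newtons=40)

```text
t: 14.7
position: [481.0, 177.4, 229.6]
orientation: [[-0.974, -0.228, 0.003], [-0.228, 0.974, -0.002], [-0.003, -0.002, -1.0]]
contact_force: [2.3, -4.8, 3.7]
finger_gap: 20.8
grip_force: 39.0
```

```bash
python3 - <<'E'
from h import *
s=st();p=s["position"];y=(RS.T@(p[:2]-O))[1]
for d in(.24,.16,.08,0,-.01): print(d,tool(s,p+np.r_[RS@[0,195*(np.sin(d)-np.sin(.32))],195*(np.cos(d)-np.cos(.32))]))
E
```

```text
t 14.7 q [ 0.35  0.1  -0.07  1.4  -0.    0.13] pos [481.  177.4 229.6] stand [ 0.2 60.9] xyaw -2.912 F [ 2.3 -4.8  3.7] gap 20.8 grip 39.0
0.24 [ 0.   -1.5  -0.43]
0.16 [ 0.01 -3.03 -0.73]
0.08 [ 0.01 -4.58 -0.92]
0 [ 0.02 -6.14 -0.97]
-0.01 [ 0.02 -6.33 -0.97]
```

Request:
play_rows(rows=[{"hand": -1, "translation": [0, -0.7, -0.2], "delta_rot": [0, 0, 0]}, {"hand": -1, "translation": [0, -1.5, -0.45], "delta_rot": [0, 0, 0]}, {"hand": -1, "translation": [0, -2.3, -0.6], "delta_rot": [0, 0, 0]}, {"hand": -1, "translation": [0, -3.1, -0.75], "delta_rot": [0, 0, 0]}, {"hand": -1, "translation": [0, -3.8, -0.85], "delta_rot": [0, 0, 0]}, {"hand": -1, "translation": [0, -4.6, -0.92], "delta_rot": [0, 0, 0]}, {"hand": -1, "translation": [0, -5.2, -0.95], "delta_rot": [0, 0, 0]}, {"hand": -1, "translation": [0, -5.7, -0.97], "delta_rot": [0, 0, 0]}, {"hand": -1, "translation": [0, -6.0, -0.97], "delta_rot": [0, 0, 0]}, {"hand": -1, "translation": [0, -6.1, -0.97], "delta_rot": [0, 0, 0]}])

```text
t: 15.95
position: [494.9, 118.5, 239.4]
orientation: [[-0.974, -0.228, 0.003], [-0.228, 0.974, 0.001], [-0.003, -0.0, -1.0]]
contact_force: [1.8, 2.4, 7.5]
finger_gap: 20.9
grip_force: 39.9
```

Request:
play_rows(rows=[{"hand": -1, "translation": [0, -0.1, 0], "delta_rot": [0, 0, 0]}, {"hand": -1, "translation": [0, -0.1, 0], "delta_rot": [0, 0, 0]}, {"hand": -1, "translation": [0, -0.1, 0], "delta_rot": [0, 0, 0]}, {"hand": -1, "translation": [0, -0.1, 0], "delta_rot": [0, 0, 0]}])

```text
t: 16.45
position: [495.1, 117.6, 239.4]
orientation: [[-0.974, -0.228, 0.003], [-0.228, 0.974, 0.0], [-0.003, -0.0, -1.0]]
contact_force: [2.4, 1.6, 7.5]
finger_gap: 20.6
grip_force: 39.9
```

```bash
python3 - <<'E'
from h import *
s=st();T=capture("top");S=capture("scene");W=capture("wrist")
V=np.hstack([cv2.resize(W,(400,300)),cv2.resize(S[110:230,195:315],(400,300),interpolation=2)])
cv2.imwrite("pics/c7.png",V)
E
```

```text
t 16.45 q [ 0.23  0.09 -0.06  1.42 -0.    0.  ] pos [495.1 117.6 239.4] stand [ 0.5 -0.5] xyaw -2.912 F [2.4 1.6 7.5] gap 20.6 grip 39.9
```

View pics/c7.png

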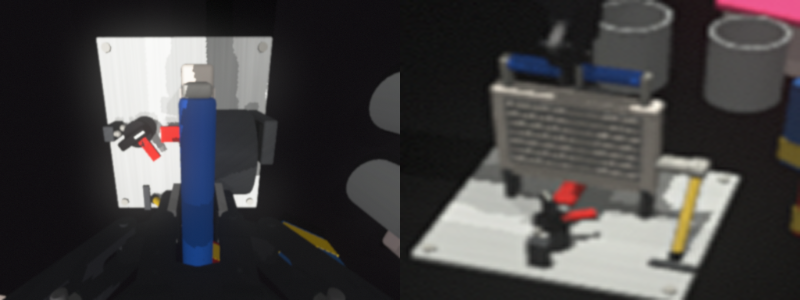

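Panel looks upright and the leg's foot is at the plate. I'll nudge it gently to feel for the foot's contact.

Request:
play_rows(rows=[{"hand": -1, "translation": [0, -0.1, 0], "delta_rot": [0, 0, 0]}, {"hand": -1, "translation": [0, -0.2, 0], "delta_rot": [0, 0, 0]}, {"hand": -1, "translation": [0, -0.2, 0], "delta_rot": [0, 0, 0]}, {"hand": -1, "translation": [0, -0.2, 0], "delta_rot": [0, 0, 0]}])

```text
t: 17.1
position: [495.6, 115.6, 239.4]
orientation: [[-0.974, -0.228, 0.003], [-0.228, 0.974, 0.0], [-0.003, -0.0, -1.0]]
contact_force: [1.9, 0.8, 7.3]
finger_gap: 20.7
grip_force: 39.9
```

Request:
play_rows(rows=[{"hand": -1, "translation": [0, 0.1, 0], "delta_rot": [0, 0, 0]}, {"hand": -1, "translation": [0, 0.1, 0], "delta_rot": [0, 0, 0]}, {"hand": -1, "translation": [0, 0.1, 0], "delta_rot": [0, 0, 0]}, {"hand": -1, "translation": [0, 0.1, 0], "delta_rot": [0, 0, 0]}, {"hand": -1, "translation": [0, 0.1, 0], "delta_rot": [0, 0, 0]}, {"hand": -1, "translation": [0, 0.1, 0], "delta_rot": [0, 0, 0]}])

```text
t: 17.85
position: [495.4, 116.6, 239.4]
orientation: [[-0.974, -0.228, 0.003], [-0.228, 0.974, 0.0], [-0.003, -0.0, -1.0]]
contact_force: [2.3, 2.0, 7.2]
finger_gap: 20.6
grip_force: 39.9
```

```bash
python3 - <<'E'
from h import *
st();print(close_job())
E
```

```text
t 17.85 q [ 0.23  0.09 -0.06  1.42 -0.    0.  ] pos [495.4 116.6 239.4] stand [ 0.5 -1.6] xyaw -2.912 F [2.3 2.  7.2] gap 20.6 grip 39.9
the job is handed in; nothing more can be done
None
```

I handed the job in at about 18 s: knob turned past its click, leg flipped fully down, and panel held upright by the rail (lean about -0.006 rad by arm travel); I felt no distinct contact of the foot on the plate, and no verdict was shown.

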